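# Clamp a flanged tube onto the vacuum fitting

### The arm

A 6-joint arm with a two-finger parallel gripper is mounted at the origin on the work surface; the furniture and walls round the work are solid. World frame = base frame: x ahead of the robot, y to its left, z up, the work surface at z = 0. Lengths are in mm, angles in rad, forces in N, time in s.
With the tool pointing down it reaches from about 375 to 975 mm from the base axis. Payload 3.8 kg.
Tool frame: the origin (TCP) lies at the very end of the fingers, on their centre line; the grasp point (between the pads) lies 19 mm behind it; z points along the fingers, y is the direction in which the jaws open and shut (so a half turn about z gives the same grasp; the last joint's range is limited). The gripper opens to 85 mm and grips with 20 to 120 N. Pads are 22 mm wide; open, the fingers measure 114 mm over their backs; the gripper's body (76 mm by 85 mm) begins 54 mm behind the grasp point. The pads swing forward as they close: fully open they stand 13 mm farther back than shut.
Start: joints at [-1.201, 0.264, 1.604, -0, 1.274, -0.037], TCP at [267.073, -619.911, 231.28] pointing down, gripper open.
Joint ranges: [-2.63, 2.63], [-0.94, 2.18], [0.31, 2.57], [-1.31, 4.45], [0, 2.66], [-2.55, 2.55]. Speed limits (rad/s): [2.57, 2.57, 3.14, 3.14, 3.14, 3.14].

### API

Orientations are given as a rotation vector (axis times angle).
In Python, from station import ctrl gives the robot as it stands.
- The arm moves only by the tool apply_moves, never from a script. Its argument "deltas" is one flat list of numbers, 7 for each row, row after row: the turn, a rotation vector about the world's x, y, z in rad, then the shift along the world's x, y, z in mm, then the opening, from 0 (shut) to 1 (fully open). A call has 1 to 12 rows; each row is the pose to reach, as a shift and turn from the pose measured when the call began; what a row does not reach only later rows make up. A row lasts 1/12 s, in which the tool goes at most 41.7 mm and 7.16 degrees, less where a joint would pass 70% of its speed; a pose out of reach is approached as far as the arm can. A call with a gripper value outside its range is refused whole. The fingers move at their own pace and stop on an object; the grip force is fixed at half the most. Time passes only in rows, so rows that repeat a pose let the fingers close. It gives the time, the measured TCP pose, the force and the opening at its end, in the units of the state.
- ctrl.observe(): the state, without advancing time (a new reading comes with each control period).
- ctrl.snapshot(name): name is "scene" or "top"; returns (picture, depth): 400x640x3 uint8, blue, green, red; 400x640 float32, mm along the optical axis (not along the pixel's ray), 0 where there is no reading.
- ctrl.get_calibration(name): a dict with "fovy" (degrees; the focal length in pixels is half the picture's height over the tangent of half this angle, whatever the lens; pixels are square), "cx", "cy" (the principal point, pixels), "k1" (the pictures are not rectified: a ray, as slopes to the right and down, at radius r is drawn at 1 + k1 r^2 times it, then the intrinsics apply), "R" (3x3) and "t" (3): a world point X has camera coordinates R X + t. Camera axes: x right, y down, z forward; pixel columns grow to the right and rows downward; lengths in mm; the calibration is good to about 2 mm. A picture is of the moment at which its call begins. get_calibration takes no time and is no camera call.
- ctrl.close_job(): hands the job in, once; it reports no verdict.
The state is a dict: "t": time; "qpos": joint angles; "joint_velocities": joint speeds; "joint_efforts": joint torques, N m; "tool_pos": TCP position; "tcp_rot": TCP orientation; "contact_force": force on the tool from outside, world axes, zero at the start; "torque": the same for the moment, N m; "finger_gap": opening from 0.0 (shut) to 1.0 (fully open).
Only numpy, scipy, OpenCV 4.12 (cv2) and the standard library are available. Lean on these libraries where they do the work, as an engineer would, in place of code of your own. Each camera call takes 0.05 s, during which the arm holds its last target. There are 200 camera calls.

### The job

Join the loose flanged tube to the vacuum fitting: slide it along its cradle until its flange butts against the fixed flange, swing the hinged half ring down over both flanges, then turn the red wedge latch over the ring's brass stud until it goes tight and holds the ring fully shut. Work gently by feel, since the latch goes tight at a different angle each time and must be neither left loose nor forced, leave the latch on the stud, and do not disturb the tape roll, screwdriver or tin.

Things in the scene. Friction and masses are not known exactly. Their poses are not given: they have to be found in the camera images.
- fitting: Fixed vacuum fitting on a blue base plate (x -150 to +75 mm, y -150 to +125 mm). Origin on the table under the centre of the fixed flange's face; y runs along the pipe axis, 80 mm above the table at x = 0. The fixed steel flange (56 mm across, 5 mm thick) has its face at y = 0, looking to -y. A black V cradle (y -135 to -55 mm) carries the loose tube on the same axis. Carries half ring and latch.
- tube: Loose flanged tube, 0.28 to 0.46 kg, in the cradle. Origin at the centre of its flange's face; y along the tube towards the fixed flange (it may roll about y). Flange 56 mm across, 5 mm thick; plain tube 36 mm across from there to its flat end at y = -160 mm. Starts 20 to 45 mm short of the fixed flange; slides with 2 to 5 N. Must press on the fitting with less than 40 N.
- jaw (a joint): Angle of the hinged upper half ring (rad): 0 fully shut, grows as it swings up and over to the fitting's +x, 1.8 at most; starts 1.1 to 1.5. A stiff hinge (0.12 N m) keeps it where it is left. A sprung pin lifts the shut ring to 0.03 to 0.06 and takes about 6 N at the tab to be pressed to 0; only the latch keeps it there. Its groove takes the two flanges only if they touch within 3 mm.
- jaw_hinge (a point): Hinge of the half ring: on the fitting 50 mm in +x of the pipe axis and level with it; the hinge line runs along the fitting's y.
- jaw_tab (a point): Centre of the upper face of the ring's flat closing tab (38 mm long away from the hinge, 28 mm wide, 8 mm thick), 105 mm from the hinge; shut, it is 8 mm above the pipe axis. The ring's arch (outer radius 38 mm about the pipe axis) rises 17 mm nearer the hinge. The face looks up when shut and to the fitting's +x when the ring stands upright: push it shut on this face.
- stud: Round-headed brass stud, 10 mm across, rising 6 mm above the tab's face, 108 mm from the hinge. The latch's wedge presses on its head. Origin on the jaw's hinge plane, 14 mm below the head's top. It must not be loaded with more than 45 N (about 16 N of push at the latch's peg).
- latch (a joint): Angle of the red wedge latch about its upright post (rad): 0 is its end stop over the stud, grows clockwise from above to 1.9; starts 1.6 to 1.8, clear of the ring. Turned towards 0 with the ring down, the wedge meets the stud at 0.85 to 0.25 and presses the ring home, then goes tight somewhere from 0.03 to 0.55 (hidden, not measured). Takes 2 to 7 N at the peg, rising steeply once tight (8 N is firm). Stays where left.
- latch_peg (a point): Top end of the latch's upright steel peg, 12 mm across, free for the top 48 mm (the peg's top is 155 mm above the table); 70 mm from the latch's pivot. Grip or push it here.
- latch_pivot (a point): Latch's upright turning axis, at the top of its hub, 112 mm above the table, 105 mm in -x of the pipe axis of the fitting.
- masking_tape: Roll of masking tape, 104 mm across, 25 mm high, lying flat. Bystander. Origin under its centre.
- screwdriver: Screwdriver with yellow handle, 131 mm long, 16 mm high, lying flat. Bystander.
- pin_tin: Red tin, 88x116x33 mm. Bystander. Origin under its centre.
Things that resemble listed ones, but are neither listed nor needed, are in the scene too. Of the things shaped like the tube, the aluminium one is meant.

How it is judged (in metres and radians):
On the way, in this order (a step that is already met when the one before it is completed fails the run):
1. the tube's flange butts against the fixed flange (gap under 2 mm) while the ring is still up (y of tube in the frame of fitting above -0.002 m and value of joint jaw above 0.3 rad), for 0.1 s.
2. the half ring is down round both flanges (below 0.08 rad) (value of joint jaw below 0.08 rad and y of tube in the frame of fitting above -0.002 m and value of joint latch above 0.6 rad), for 0.1 s.
At the end, for the whole second after the job is handed in: The tube lies on the pipe axis (within 4 mm in height) with its flange within 2 mm of the fixed flange, the half ring is fully shut (under 0.007 rad) and held so by the latch, which stands on the stud below 0.6 rad; everything is at rest (y of tube in the frame of fitting above -0.002 m and z of tube in the frame of fitting between 0.076 and 0.084 m and value of joint jaw below 0.007 rad and value of joint latch below 0.6 rad and velocity of joint latch between -0.05 and 0.05 rad/s and linear speed of tube below 0.01 m/s); the robot touches nothing.
It fails at once if the tube is pressed on the fitting or ring with more than 40 N (contact force between tube and fitting above 40 N).
It fails at once if the latch is forced: the stud is loaded with more than 45 N (contact force between stud and anything else above 45 N).
It fails at once if the arm pushes the fitting, ring or latch with more than 30 N (contact force between the arm and fitting above 30 N).
It fails at once if the tape roll, screwdriver or tin is moved by more than 20 mm (distance of any of masking_tape, screwdriver, pin_tin from where it was at the start of the episode above 0.02 m).
It also fails if it takes over 72 s, if anything falls off the work surface, if the arm or the gripper's body presses on something with over 40 N, if the wrist force passes 120 N, or if a joint passes its speed limit or range.

## Working session

There is one attempt and no reset: what is moved stays moved. The work goes in short steps, Python scripts to look and compute and a tool call to move; the robot and the scene stay as the last step left them, time stands still between calls to the robot, and variables do not carry over. Pictures are saved under pics/ and viewed, about 8 in all and at most 12, crops included, and the job is handed in when it is done.

Besides the shell and the picture viewer there is one more tool, called after "Call:" as name(argument=value, ...), one argument or row to a line, values as JSON. apply_moves: Moves the arm, as the interface text tells. Its arguments: {"type":"object","properties":{"deltas":{"type":"array","items":{"type":"number"}}},"required":["deltas"]}

```bash
mkdir -p pics; cat > h.py <<'E'
import numpy as np,cv2
from station import ctrl
def cal(n):
    c=ctrl.get_calibration(n);f=200/np.tan(np.radians(c["fovy"])/2)
    return c,f
def ray(n,u,v):
    c,f=cal(n);K=np.array([[f,0,c["cx"]],[0,f,c["cy"]],[0,0,1.]])
    p=cv2.undistortPoints(np.array([[[u,v]]],float),K,np.array([c["k1"],0,0,0,0.]))[0,0]
    R=np.array(c["R"]);t=np.array(c["t"])
    return -R.T@t, R.T@np.array([p[0],p[1],1.])
def onz(n,u,v,z):
    o,d=ray(n,u,v);return o+d*(z-o[2])/d[2]
def atd(n,u,v,D):
    o,d=ray(n,u,v);return o+d*D
def proj(n,X):
    c,f=cal(n);p=np.array(c["R"])@np.array(X,float)+np.array(c["t"]);x=p[:2]/p[2];r=x@x
    return x*(1+c["k1"]*r)*f+np.array([c["cx"],c["cy"]])
E
python3 - <<'E'
from h import *
for n in("scene","top"):
    im,d=ctrl.snapshot(n);np.save(n+"_d.npy",d);cv2.imwrite(f"pics/{n}0.png",im);o,_=ray(n,320,200);print(n,o,cal(n)[1])
print(ctrl.observe())
E
```

```text
scene [-245.37661219 1199.70227333  757.87845222] 487.86340143348065
top [ 426.17411684   96.57922683 1191.52552657] 440.43615582891465
{'t': 0.1, 'qpos': array([-1.20089771e+00,  2.64698975e-01,  1.60524237e+00, -8.00502555e-06,
        1.27368162e+00, -3.69036907e-02]), 'joint_velocities': array([-0.00122828, -0.00088668, -0.00179274, -0.00049236, -0.00069296,
        0.0012225 ]), 'joint_efforts': array([-2.47566522e-04, -5.16707468e+01, -3.68589628e+01,  4.82561097e-05,
        6.30129958e-03, -4.77710500e-06]), 'tool_pos': array([ 266.8367739 , -619.30488115,  230.06958596]), 'tcp_rot': array([-3.07486885e+00, -6.34205939e-01,  5.40055194e-04]), 'contact_force': array([-0.45110122, -0.14729478,  1.23928081]), 'torque': array([0.01870951, 0.01382041, 0.03483953]), 'finger_gap': 0.9997778821987665}
```

View pics/scene0.png

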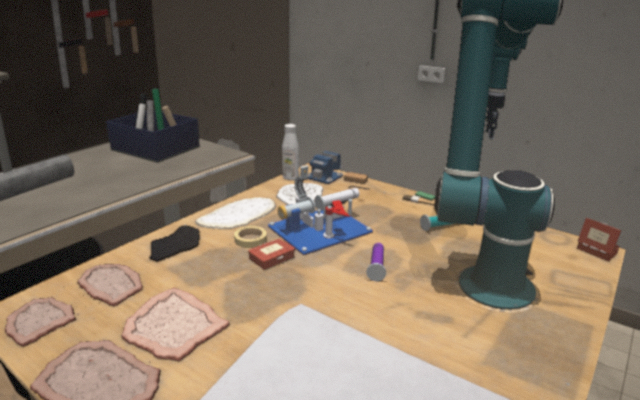

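View pics/top0.png

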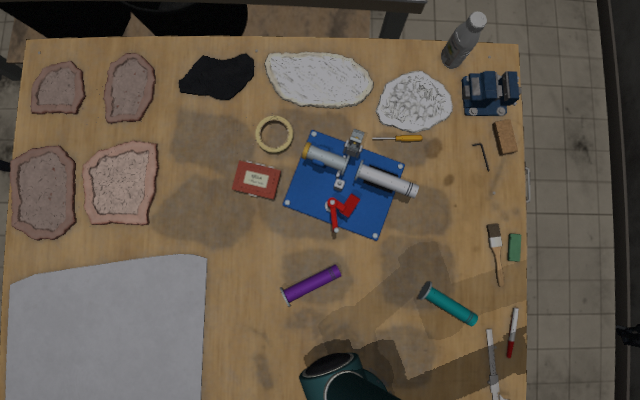

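Top view: the fitting's plate spans about (285–405, 130–238). The loose tube points right and down, with its end at about (415,189). The latch is at (335,210), the raised ring at (355,140), the tape at (274,134), the tin at (257,180) and the screwdriver at (400,138).

```bash
python3 - <<'E'
from h import *
im=cv2.imread("pics/top0.png");d=np.load("top_d.npy")
hsv=cv2.cvtColor(im,cv2.COLOR_BGR2HSV)
m=cv2.inRange(hsv,(105,150,60),(125,255,255));m[:120]=0;m[245:]=0;m[:,:275]=0;m[:,415:]=0
pts=cv2.findNonZero(m);h=cv2.convexHull(pts)
# plate height from depth
v,u=np.nonzero(cv2.erode(m,np.ones((5,5))))
z=np.array([atd("top",a,b,d[b,a])[2] for a,b in zip(u[::9],v[::9])]);zp=np.median(z);print("plate z",zp,len(z))
H=np.array([onz("top",*p[0],zp)[:2] for p in h],np.float32)
r=cv2.minAreaRect(H);print(r);B=cv2.boxPoints(r);print(B)
# top points of tube: gather depth points in region with z 60..130
P=np.array([atd("top",a,b,d[b,a]) for b in range(120,245) for a in range(275,425) if d[b,a]>0])
np.save("P.npy",P)
rr=cv2.inRange(hsv,(0,150,80),(8,255,255))|cv2.inRange(hsv,(172,150,80),(180,255,255));rr[:190]=0;rr[240:]=0;rr[:,:320]=0;rr[:,365:]=0
for b,a in zip(*[x[::12] for x in np.nonzero(rr)]): print(a,b,atd("top",a,b,d[b,a]).round(0),end=";")
cv2.imwrite("pics/crop.png",cv2.resize(im[120:250,270:430],None,fx=5,fy=4.6,interpolation=cv2.INTER_CUBIC)[:600])
c=cv2.imread("pics/scene0.png")[165:275,230:400];cv2.imwrite("pics/crops.png",cv2.resize(c,None,fx=4.7,fy=4.7,interpolation=cv2.INTER_CUBIC))
E
```

```text
plate z 11.561146568207391 408
((592.257568359375, 26.883621215820312), (271.1315612792969, 222.1993865966797), 70.42465209960938)
[[ 442.15845  -63.62316]
 [ 651.51514 -138.07022]
 [ 742.3567   117.3904 ]
 [ 533.       191.83746]]Traceback (most recent call last):
  File "<stdin>", line 12, in <module>
  File "h.py", line 14, in atd
    o,d=ray(n,u,v);return o+d*D
        ~~~^^^^^^^
  File "h.py", line 7, in ray
    c,f=cal(n);K=np.array([[f,0,c["cx"]],[0,f,c["cy"]],[0,0,1.]])
        ~~~^^^
  File "h.py", line 4, in cal
    c=ctrl.get_calibration(n);f=200/np.tan(np.radians(c["fovy"])/2)
ValueError: time passes only in moves, steps and waits
```

```bash
python3 - <<'E'
s=open('h.py').read()
s=s.replace('from station import ctrl\n','from station import ctrl\nfrom functools import lru_cache\n@lru_cache(None)\n',1)
open('h.py','w').write(s)
E
cat >> h.py <<'E'
def pts(n,u,v,D):
    c,f=cal(n);K=np.array([[f,0,c["cx"]],[0,f,c["cy"]],[0,0,1.]])
    p=cv2.undistortPoints(np.stack([u,v],1).astype(float)[:,None],K,np.array([c["k1"],0,0,0,0.]))[:,0]
    R=np.array(c["R"]);t=np.array(c["t"])
    return (np.c_[p,np.ones(len(p))]*np.asarray(D)[:,None]-t)@R
th=np.arctan2(-0.335,0.942);O=np.array([631.8,26.1])
def tofit(P):
    P=np.atleast_2d(P);c,s=np.cos(th),np.sin(th);q=P[:,:2]-O
    return np.c_[q@[c,s],q@[-s,c],P[:,2:]]
def tow(x,y):
    c,s=np.cos(th),np.sin(th);return O+np.array([c*x-s*y,s*x+c*y])
E
python3 - <<'E'
from h import *
im=cv2.imread("pics/top0.png");d=np.load("top_d.npy")
b,a=np.mgrid[120:245,275:425];a=a.ravel();b=b.ravel()
F=tofit(pts("top",a,b,d[b,a]))
for y0 in range(-200,130,10):
    s=F[(F[:,1]>=y0)&(F[:,1]<y0+10)&(abs(F[:,0])<40)&(F[:,2]>70)]
    if len(s): 
        t=s[s[:,2]>s[:,2].max()-8]; print(y0,len(s),s[:,0].min().round(),s[:,0].max().round(),"ridge",np.median(t[:,0]).round(1),s[:,2].max().round(1))
hsv=cv2.cvtColor(im,cv2.COLOR_BGR2HSV)[b,a]
red=((hsv[:,0]<8)|(hsv[:,0]>172))&(hsv[:,1]>150)&(F[:,0]<-30)&(F[:,0]>-160)&(abs(F[:,1])<150)
print(F[red][::6].round(0).tolist())
print("near peg",F[(F[:,0]<-100)&(F[:,2]>115)&(abs(F[:,1])<120)].round(0).tolist()[:40])
cv2.imwrite("pics/crop.png",cv2.resize(im[120:250,270:430],None,fx=4.6,fy=4.6,interpolation=cv2.INTER_CUBIC))
c=cv2.imread("pics/scene0.png")[165:275,230:400];cv2.imwrite("pics/crops.png",cv2.resize(c,None,fx=4.7,fy=4.7,interpolation=cv2.INTER_CUBIC))
E
```

```text
-200 6 -13.0 8.0 ridge -0.6 99.4
-190 57 -18.0 16.0 ridge -1.0 98.6
-180 55 -19.0 16.0 ridge -1.3 100.5
-170 57 -19.0 17.0 ridge -1.2 100.6
-160 58 -19.0 16.0 ridge -1.7 102.6
-150 54 -18.0 15.0 ridge -0.8 99.7
-140 65 -26.0 25.0 ridge -1.6 99.9
-130 78 -26.0 25.0 ridge -1.4 101.8
-120 80 -26.0 25.0 ridge -1.2 99.5
-110 76 -26.0 24.0 ridge -2.0 101.1
-100 77 -26.0 25.0 ridge -1.0 99.5
-90 78 -26.0 25.0 ridge -1.5 99.9
-80 78 -27.0 25.0 ridge -0.7 101.0
-70 77 -26.0 24.0 ridge -0.9 99.4
-60 66 -26.0 24.0 ridge -2.5 100.5
-50 56 -19.0 16.0 ridge -1.2 101.6
-40 72 -28.0 26.0 ridge -2.9 111.1
-20 7 36.0 39.0 ridge 37.5 206.9
-10 21 34.0 40.0 ridge 37.4 205.6
0 88 -29.0 40.0 ridge 37.0 206.0
10 63 -18.0 40.0 ridge 38.4 203.5
20 55 -19.0 15.0 ridge -2.6 99.9
30 55 -18.0 16.0 ridge -1.4 100.9
40 55 -19.0 15.0 ridge -2.3 101.7
50 66 -25.0 22.0 ridge -2.7 103.6
60 81 -26.0 24.0 ridge 0.9 102.4
70 80 -27.0 23.0 ridge -3.5 100.1
80 71 -26.0 25.0 ridge -1.6 100.6
90 55 -18.0 16.0 ridge -1.6 101.7
100 70 -24.0 20.0 ridge -0.7 105.5
110 40 -23.0 20.0 ridge -2.4 104.1
[[-69.0, -37.0, 109.0], [-75.0
[... 1914 characters left out ...]
.0], [-217.0, -2.0, 1192.0], [-217.0, -2.0, 1192.0], [-217.0, -2.0, 1192.0], [-217.0, -2.0, 1192.0], [-217.0, -2.0, 1192.0], [-217.0, -2.0, 1192.0], [-217.0, -2.0, 1192.0], [-217.0, -2.0, 1192.0], [-217.0, -2.0, 1192.0], [-217.0, -2.0, 1192.0], [-217.0, -2.0, 1192.0], [-217.0, -2.0, 1192.0], [-217.0, -2.0, 1192.0], [-217.0, -2.0, 1192.0], [-217.0, -2.0, 1192.0], [-217.0, -2.0, 1192.0], [-217.0, -2.0, 1192.0], [-217.0, -2.0, 1192.0], [-217.0, -2.0, 1192.0], [-217.0, -2.0, 1192.0], [-217.0, -2.0, 1192.0], [-217.0, -2.0, 1192.0], [-217.0, -2.0, 1192.0], [-217.0, -2.0, 1192.0], [-217.0, -2.0, 1192.0], [-217.0, -2.0, 1192.0], [-217.0, -2.0, 1192.0], [-217.0, -2.0, 1192.0], [-217.0, -2.0, 1192.0]]
```

View pics/crop.png

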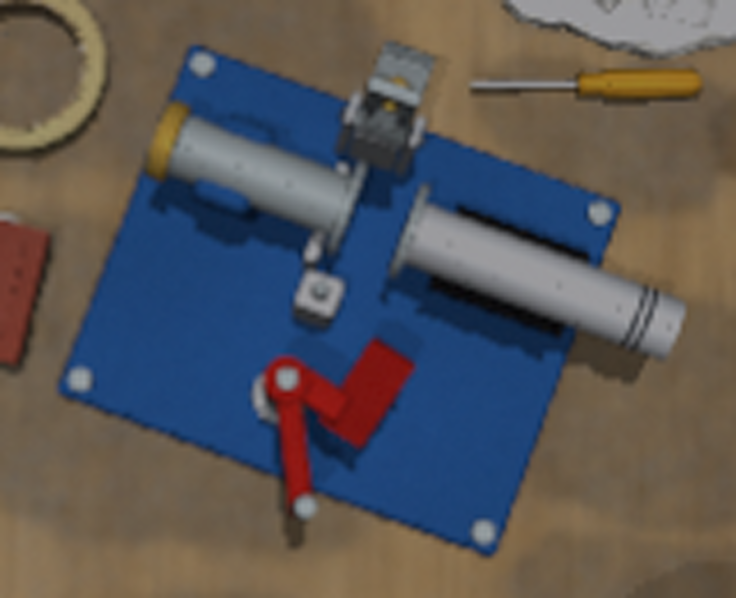

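View pics/crops.png

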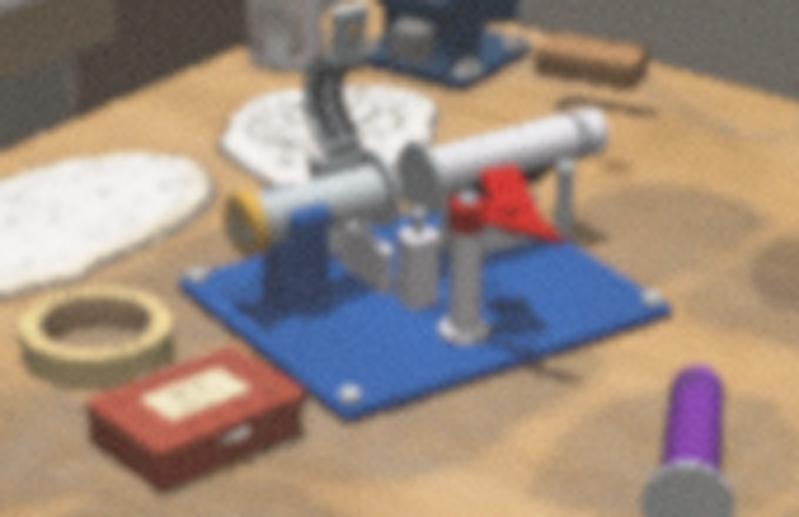

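The raised ring stands at crop (395,90), near upright. The tube's flange is at crop (408,235) and the fixed face at (352,205). The latch pivot is at (288,378) and its peg top at (305,505). I'll start moving towards the tube's free end.

Call:
apply_moves(
  deltas=[0,0,-0.12,24,36,0,0,0,0,-0.24,48,72,0,0,0,0,-0.36,72,108,0,0,0,0,-0.48,96,144,0,0,0,0,-0.6,120,180,0,0,0,0,-0.749,144,216,0,0,0,0,-0.749,168,252,0,0,0,0,-0.749,192,288,0,0,0,0,-0.749,216,324,0,0,0,0,-0.749,240,360,0,0,0,0,-0.749,265,400,0,0,0,0,-0.749,285,432,0,0],
)

```text
t: 1.1
tool_pos: [541.3, -202.8, 229.7]
tcp_rot: [-3.094, 0.535, 0.0]
contact_force: [-0.1, -0.4, 0.9]
finger_gap: -0.001
```

```bash
sed -i 's/O=np.array(\[631.8,26.1\])/O=np.array([630.5,26.6])/' h.py; python3 - <<'E'
from h import *
d=np.load("top_d.npy")
for nm,(u,v),z in [("peg",(270+305/4.6,120+505/4.6),155),("pivot",(270+288/4.6,120+378/4.6),112),("tubeend",(270+674/4.6,120+332/4.6),98),("tubeflA",(270+424/4.6,120+188/4.6),80),("tubeflB",(270+395/4.6,120+272/4.6),80),("fixflA",(270+362/4.6,120+168/4.6),80),("fixflB",(270+335/4.6,120+246/4.6),80)]:
    w=onz("top",u,v,z);print(nm,w.round(1),tofit(w).round(1))
b,a=np.mgrid[120:245,275:425];a=a.ravel();b=b.ravel()
F=tofit(pts("top",a,b,d[b,a]))
s=F[(abs(F[:,1])<25)&(F[:,2]>120)&(F[:,2]<400)&(F[:,0]>15)];print(s[np.argsort(-s[:,2])].round(0).tolist())
o=ctrl.observe();print(o["tool_pos"],o["tcp_rot"],tofit(o["tool_pos"]),o["contact_force"])
E
```

```text
peg [463.8  51.2 155. ] [[-165.3  -32.7  155. ]]
pivot [533.1  59.6 112. ] [[-102.8   -1.6  112. ]]
tubeend [ 564.  -151.4   98. ] [[  -3. -190.   98.]]
tubeflA [644.2 -15.6  80. ] [[ 27.  -35.2  80. ]]
tubeflB [5.965e+02 1.000e-01 8.000e+01] [[-23.1 -36.3  80. ]]
fixflA [654.8  19.1  80. ] [[25.4  1.1 80. ]]
fixflB [610.4  33.6  80. ] [[-21.3  -0.1  80. ]]
[[42.0, -1.0, 207.0], [41.0, -11.0, 207.0], [42.0, 14.0, 206.0], [41.0, 3.0, 206.0], [37.0, -0.0, 206.0], [38.0, 10.0, 205.0], [42.0, 6.0, 205.0], [39.0, -5.0, 205.0], [42.0, -6.0, 205.0], [44.0, -10.0, 205.0], [43.0, 4.0, 205.0], [43.0, -3.0, 204.0], [43.0, 12.0, 204.0], [43.0, -8.0, 204.0], [42.0, 9.0, 204.0], [38.0, -8.0, 204.0], [37.0, -5.0, 204.0], [41.0, -2.0, 204.0], [41.0, 11.0, 204.0], [42.0, -4.0, 203.0], [40.0, 6.0, 203.0], [39.0, -2.0, 203.0], [38.0, 5.0, 203.0], [42.0, 1.0, 203.0], [41.0, -9.0, 203.0], [40.0, -7.0, 202.0], [44.0, 9.0, 202.0], [38.0, 7.0, 202.0], [40.0, 1.0, 202.0], [43.0, -13.0, 202.0], [40.0, -12.0, 202.0], [40.0, 8.0, 202.0], [37.0, 9.0, 202.0], [37.0, -10.0, 201.0], [39.0, 12.0, 201.0], [40.0, 3.0,
[... 2377 characters left out ...]
], [74.0, -2.0, 156.0], [73.0, -5.0, 156.0], [72.0, -10.0, 156.0], [72.0, 11.0, 156.0], [73.0, 1.0, 156.0], [75.0, -4.0, 156.0], [74.0, 6.0, 155.0], [75.0, 4.0, 155.0], [75.0, 11.0, 154.0], [77.0, -1.0, 154.0], [77.0, -6.0, 153.0], [75.0, 14.0, 152.0], [76.0, -11.0, 152.0], [77.0, 2.0, 152.0], [76.0, -9.0, 152.0], [78.0, -8.0, 152.0], [77.0, 9.0, 151.0], [79.0, 5.0, 150.0], [78.0, 7.0, 148.0], [80.0, -11.0, 148.0], [79.0, 12.0, 148.0], [80.0, -3.0, 147.0], [80.0, 10.0, 147.0], [79.0, 15.0, 146.0], [82.0, 2.0, 141.0]]
[ 541.25038852 -202.77094189  229.68000074] [-3.09367054e+00  5.34554613e-01  1.93342152e-04] [[  -7.2353555  -246.01660871  229.68000074]] [-0.1221961  -0.43415777  0.87747779]
```

Call:
apply_moves(
  deltas=[0,0,0,7,-2,-35,0,0,0,0,7,-2,-70,0,0,0,0,7,-2,-105,0,0,0,0,7,-2,-135,0,0,0,0,7,-2,-155,0,0,0,0,7,-2,-155,0,0,0,0,10.5,7.5,-155,0,0,0,0,14,17,-155,0,0,0,0,17,26,-155,0,0,0,0,18.7,31,-155,0,0,0,0,20.4,35.7,-155,0,0,0,0,22,40.4,-155,0],
)

```text
t: 2.1
tool_pos: [564.4, -163.2, 76.6]
tcp_rot: [3.095, -0.532, 0.004]
contact_force: [-1.4, -6.6, 4.0]
finger_gap: -0.002
```

Call:
apply_moves(
  deltas=[0,0,0,0.7,1.9,0,0,0,0,0,1.3,3.8,0,0,0,0,0,2,5.7,0,0,0,0,0,2.7,7.5,0,0,0,0,0,3.4,9.4,0,0,0,0,0,4,11.3,0,0,0,0,0,4.7,13.2,0,0,0,0,0,5.4,15.1,0,0,0,0,0,5.4,15.1,0,0,0,0,0,5.4,15.1,0,0],
)

```text
t: 2.93
tool_pos: [569.9, -148.4, 76.7]
tcp_rot: [3.095, -0.532, 0.005]
contact_force: [-2.2, -4.6, 2.3]
finger_gap: -0.006
```

```bash
cat > gap.py <<'E'
from h import *
import sys
im,d=ctrl.snapshot("top");o=ctrl.observe()
print(o["t"],"tcp fit",tofit(o["tool_pos"]).round(1),o["tool_pos"].round(1),o["contact_force"].round(1))
b,a=np.mgrid[120:245,275:425];a=a.ravel();b=b.ravel();F=tofit(pts("top",a,b,d[b,a]))
cv2.imwrite("pics/now.png",im)
# points wide of the tube (|x| 20..30) at about axis height are flanges
s=F[(abs(F[:,0])>19.5)&(abs(F[:,0])<29)&(F[:,2]>70)&(F[:,2]<112)&(F[:,1]>-50)&(F[:,1]<15)]
print(np.sort(s[:,1]).round(0).tolist())
E
python3 gap.py
```

```text
2.9833 tcp fit [[   1.5 -185.2   76.7]] [ 569.9 -148.4   76.7] [-1.7 -3.6  2.8]
[-16.0, -15.0, -15.0, -15.0, -14.0, -14.0, -13.0, -13.0, -13.0, -12.0, -12.0, -11.0, -11.0, 1.0, 1.0, 2.0, 2.0, 3.0, 3.0, 3.0, 4.0, 4.0, 4.0, 5.0, 5.0, 5.0, 5.0]
```

Call:
apply_moves(
  deltas=[0,0,0,0.7,1.9,0,0,0,0,0,1.3,3.8,0,0,0,0,0,2,5.7,0,0,0,0,0,2.7,7.5,0,0,0,0,0,2.7,7.5,0,0,0,0,0,2.7,7.5,0,0],
)

```text
t: 3.48
tool_pos: [572.5, -141.0, 76.8]
tcp_rot: [3.095, -0.532, 0.005]
contact_force: [-2.5, -3.5, 2.5]
finger_gap: 0.005
```

Call:
apply_moves(
  deltas=[0,0,0,0.2,0.5,0,0,0,0,0,0.4,1,0,0,0,0,0,0.5,1.4,0,0,0,0,0,0.5,1.4,0,0],
)

```text
t: 3.82
tool_pos: [572.9, -139.9, 76.8]
tcp_rot: [3.095, -0.532, 0.004]
contact_force: [-1.5, -5.2, 1.6]
finger_gap: -0.003
```

```bash
python3 gap.py
```

```text
3.8667 tcp fit [[   1.5 -176.2   76.8]] [ 572.9 -139.9   76.8] [-2.  -5.2  2.4]
[-7.0, -6.0, -5.0, -5.0, -5.0, -4.0, -4.0, -3.0, -3.0, -3.0, -2.0, -2.0, 1.0, 1.0, 2.0, 3.0, 3.0, 3.0, 4.0, 4.0, 4.0, 5.0, 5.0, 5.0, 6.0]
```

Call:
apply_moves(
  deltas=[0,0,0,0.2,0.5,0,0,0,0,0,0.4,1,0,0,0,0,0,0.5,1.4,0,0,0,0,0,0.5,1.4,0,0],
)

```text
t: 4.2
tool_pos: [573.3, -138.8, 76.8]
tcp_rot: [3.094, -0.532, 0.004]
contact_force: [-1.8, -5.6, 2.1]
finger_gap: -0.003
```

Call:
apply_moves(
  deltas=[0,0,0,0.2,0.5,0,0,0,0,0,0.4,1,0,0,0,0,0,0.5,1.4,0,0,0,0,0,0.5,1.4,0,0],
)

```text
t: 4.53
tool_pos: [573.7, -137.7, 76.8]
tcp_rot: [3.094, -0.532, 0.004]
contact_force: [-1.9, -5.0, 2.1]
finger_gap: -0.004
```

Call:
apply_moves(
  deltas=[0,0,0,0.2,0.5,0,0,0,0,0,0.4,1,0,0,0,0,0,0.5,1.4,0,0,0,0,0,0.5,1.4,0,0],
)

```text
t: 4.87
tool_pos: [573.8, -137.4, 76.8]
tcp_rot: [3.092, -0.532, 0.003]
contact_force: [-3.5, -7.9, 0.6]
finger_gap: -0.002
```

```bash
python3 gap.py
```

```text
4.9167 tcp fit [[   1.5 -173.5   76.8]] [ 573.8 -137.4   76.8] [-2.9 -8.2  3. ]
[-4.0, -3.0, -3.0, -3.0, -2.0, -2.0, -2.0, -2.0, -1.0, -0.0, -0.0, 0.0, 1.0, 1.0, 1.0, 2.0, 3.0, 3.0, 3.0, 4.0, 4.0, 4.0, 5.0, 5.0, 5.0, 6.0]
```

Call:
apply_moves(
  deltas=[0,0,0,0.2,0.7,0,0,0,0,0,0.5,1.4,0,0,0,0,0,0.5,1.4,0,0],
)

```text
t: 5.17
tool_pos: [573.8, -137.4, 76.8]
tcp_rot: [3.09, -0.531, 0.003]
contact_force: [-3.6, -8.4, 2.3]
finger_gap: -0.002
```

Call:
apply_moves(
  deltas=[0,0,0,-5,-14,0,0,0,0,0,-10,-28,0,0,0,0,0,-10,-28,40,0,0,0,0,-10,-28,80,0,0,0,0,-10,-28,120,0,0,0,0,-10,-28,160,0,0,0,0,-10,-28,195,0,0,0,0,-10,-28,195,0],
)

```text
t: 5.83
tool_pos: [568.5, -165.7, 281.7]
tcp_rot: [3.09, -0.53, 0.027]
contact_force: [1.4, -0.6, 1.3]
finger_gap: -0.002
```

```bash
python3 gap.py; python3 -c "
from h import *
print(tow(75,0))"
```

```text
5.8833 tcp fit [[   4.6 -202.   277.8]] [ 567.2 -165.3  277.8] [ 0.7  0.3 -0.4]
[-4.0, -3.0, -3.0, -3.0, -2.0, -2.0, -2.0, -2.0, -1.0, -0.0, -0.0, 0.0, 1.0, 1.0, 1.0, 2.0, 3.0, 3.0, 3.0, 4.0, 4.0, 4.0, 5.0, 5.0, 5.0, 6.0]
[701.16452305   1.46983522]
```

Call:
apply_moves(
  deltas=[0,0,0,22,28,0,0,0,0,0,45,56,0,0,0,0,0,67,84,0,0,0,0,0,90,112,0,0,0,0,0,112,140,0,0,0,0,0,134,167,0,0,0,0,0,134,167,0,0,0,0,0,134,167,-30,0,0,0,0,134,167,-60,0,0,0,0,134,167,-81,0,0,0,0,134,167,-81,0,0,0,0,134,167,-81,0],
)

```text
t: 6.88
tool_pos: [698.9, 2.1, 193.1]
tcp_rot: [3.09, -0.53, 0.009]
contact_force: [1.1, 0.6, 0.8]
finger_gap: -0.0
```

```bash
python3 -c "
from h import *
o=ctrl.observe();print(o['tool_pos'],o['tcp_rot'],tofit(o['tool_pos']),o['contact_force'])
p0=o['tool_pos']
# finger lower corner (centre x -11) following u,w=8
for t in [1.45,1.3,1.15,1.0,.85,.7,.55,.4,.25,.12,.06]:
    u=118 if t<1.2 else 117; x=50-u*np.cos(t)+8*np.sin(t)+11; z=80+u*np.sin(t)+8*np.cos(t)
    # stud contact of finger bottom
    zs=80+108*np.sin(t)+14*np.cos(t)
    zz=max(z,zs) if t<1.2 else 195
    w=tow(x,0); print(t,round(x,1),round(z,1),round(zs,1),'delta',(w-p0[:2]).round(1),round(zz-p0[2],1))
"
```

```text
[698.87947493   2.14654206 193.13169921] [ 3.0903357  -0.53007226  0.00934635] [[ 7.26202988e+01 -1.28059594e-01  1.93131699e+02]] [1.10818075 0.56862843 0.82228041]
1.45 54.8 197.1 188.9 delta [-16.7   6.1] 1.9
1.3 37.4 194.9 187.8 delta [-33.1  11.9] 1.9
1.15 20.1 191.0 184.3 delta [-49.4  17.7] -2.2
1.0 4.0 183.6 178.4 delta [-64.6  23.1] -9.5
0.85 -10.9 173.9 170.4 delta [-78.6  28.1] -19.2
0.7 -24.1 162.1 160.3 delta [-91.1  32.5] -31.0
0.55 -35.4 148.5 148.4 delta [-101.7   36.3] -44.6
0.4 -44.6 133.3 135.0 delta [-110.4   39.4] -58.2
0.25 -51.4 116.9 120.3 delta [-116.8   41.7] -72.8
0.12 -55.2 102.1 106.8 delta [-120.4   42.9] -86.3
0.06 -56.3 95.1 100.5 delta [-121.4   43.3] -92.7
```

Call:
apply_moves(
  deltas=[0,0,0,-8,3,2,0,0,0,0,-16.7,6,2,0,0,0,0,-25,9,2,0,0,0,0,-33,12,2,0,0,0,0,-41,15,0,0,0,0,0,-49.4,17.7,-2,0,0,0,0,-57,20.4,-6,0,0,0,0,-64.6,23.1,-9.5,0,0,0,0,-71.6,25.6,-14,0,0,0,0,-78.6,28,-19,0,0,0,0,-85,30,-25,0,0,0,0,-91,32.5,-31,0],
)

```text
t: 7.88
tool_pos: [606.9, 34.8, 161.3]
tcp_rot: [3.09, -0.53, 0.008]
contact_force: [1.1, -0.1, 0.6]
finger_gap: -0.001
```

```bash
cat > ring.py <<'E'
from h import *
im,d=ctrl.snapshot("scene");o=ctrl.observe()
print(o["t"],"tcp fit",tofit(o["tool_pos"]).round(1),o["tool_pos"].round(1),o["contact_force"].round(1))
import sys
c=im[150:280,220:410];cv2.imwrite(sys.argv[1],cv2.resize(c,None,fx=4.2,fy=4.2,interpolation=cv2.INTER_CUBIC))
E
python3 ring.py pics/r1.png
```

```text
7.9333 tcp fit [[-27.   -0.5 159.5]] [604.8  35.2 159.5] [-1.6 -0.1 -0.2]
```

View pics/r1.png

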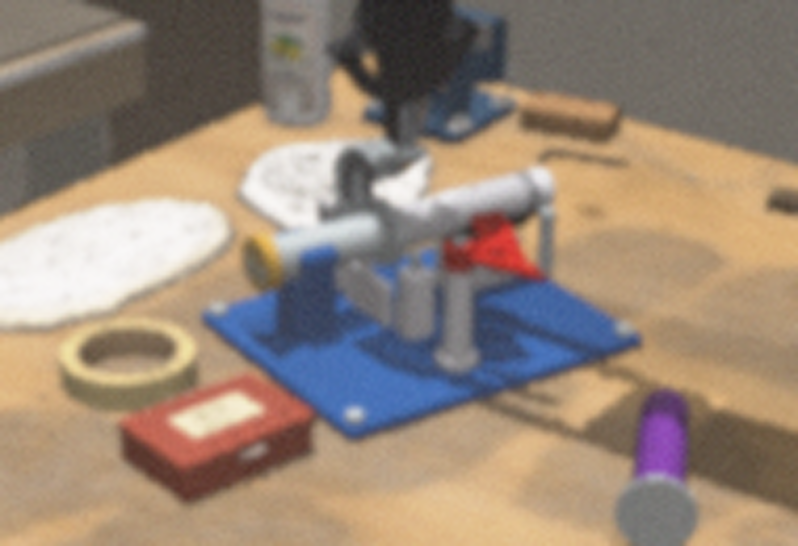

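The ring has swung about halfway down, with the gripper tip on its tab at (405,140). The latch is still clear and the tube is butted.

Call:
apply_moves(
  deltas=[0,0,0,-4,1.6,-5.5,0,0,0,0,-7.6,3.2,-11,0,0,0,0,-12,5,-17.5,0,0,0,0,-16.3,6.3,-24.5,0,0,0,0,-20,7.5,-32,0,0,0,0,-22.7,8.6,-39,0,0,0,0,-25,9.2,-46,0,0,0,0,-26.3,9.8,-52.7,0,0,0,0,-27,10,-56,0,0,0,0,-27.3,10.2,-58,0,0,0,0,-27.3,10.2,-58,0],
)

```text
t: 8.85
tool_pos: [577.3, 45.4, 100.8]
tcp_rot: [3.09, -0.53, 0.001]
contact_force: [-0.9, -0.5, -0.1]
finger_gap: -0.001
```

Call:
apply_moves(
  deltas=[0,0,0,0,0,-0.7,0,0,0,0,0,0,-1.4,0,0,0,0,0,0,-2,0,0,0,0,0,0,-2,0],
)

```text
t: 9.18
tool_pos: [577.5, 45.3, 99.0]
tcp_rot: [3.09, -0.53, 0.002]
contact_force: [-0.7, 0.6, -0.4]
finger_gap: 0.0
```

Call:
apply_moves(
  deltas=[0,0,0,0,0,-0.7,0,0,0,0,0,0,-1.4,0,0,0,0,0,0,-2,0,0,0,0,0,0,-2,0],
)

```text
t: 9.52
tool_pos: [577.7, 45.3, 97.3]
tcp_rot: [3.09, -0.53, 0.002]
contact_force: [-0.1, -0.5, 1.1]
finger_gap: 0.005
```

```bash
python3 ring.py pics/r2.png; python3 gap.py; python3 - <<'E'
from h import *
im=cv2.imread("pics/now.png");cv2.imwrite("pics/r2t.png",cv2.resize(im[120:250,270:430],None,fx=4.6,fy=4.6,interpolation=cv2.INTER_CUBIC))
E
```

```text
9.5667 tcp fit [[-56.   -0.   97.3]] [577.7  45.3  97.3] [-0.4 -0.6  1.3]
9.6167 tcp fit [[-56.   -0.   97.2]] [577.7  45.4  97.2] [ 0.1 -0.2  1.6]
[]
```

View pics/r2.png

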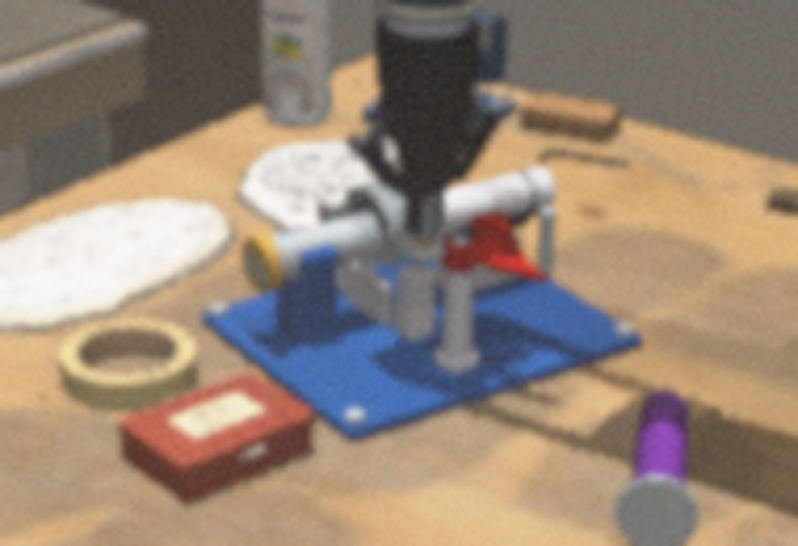

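The ring is down round the flanges, with the finger at (425,215) on the tab. I'll press a little to feel the sprung pin.

Call:
apply_moves(
  deltas=[0,0,0,0,0,-0.7,0,0,0,0,0,0,-1.4,0,0,0,0,0,0,-2,0,0,0,0,0,0,-2,0],
)

```text
t: 9.95
tool_pos: [577.6, 45.4, 95.3]
tcp_rot: [3.09, -0.53, 0.002]
contact_force: [-1.8, 0.7, 3.8]
finger_gap: -0.001
```

Call:
apply_moves(
  deltas=[0,0,0,0,0,-0.7,0,0,0,0,0,0,-1.4,0,0,0,0,0,0,-2,0,0,0,0,0,0,-2,0],
)

```text
t: 10.28
tool_pos: [577.4, 45.5, 93.6]
tcp_rot: [3.09, -0.53, 0.001]
contact_force: [-2.5, 0.7, 5.8]
finger_gap: -0.001
```

Call:
apply_moves(
  deltas=[0,0,0,0,0,30,0,0,0,0,0,0,65,0,0,0,0,0,0,95,0,0,0,0,-10,0,100,0,0,0,0.12,-40,5,100,0,0,0,0.24,-75,13,100,0,0,0,0.36,-100,24,100,0,0,0,0.48,-115,34,100,0,0,0,0.48,-115,34,100,0,0,0,0.48,-115,34,100,0],
)

```text
t: 11.12
tool_pos: [461.9, 79.7, 193.0]
tcp_rot: [3.127, 0.219, 0.004]
contact_force: [0.2, 0.0, -0.2]
finger_gap: 0.0
```

```bash
cat > arc.py <<'E'
from h import *
from scipy.spatial.transform import Rotation as Ro
def blk(phi,off=20.5,pv=(-105,-1.),yoff=0):
    c,s=np.cos(phi),np.sin(phi);return tow(pv[0]+70*c+off*s,pv[1]+70*s-off*c)
if __name__=="__main__":
    import sys
    o=ctrl.observe();p=o["tool_pos"]
    R=Ro.from_rotvec(o["tcp_rot"]).as_matrix();yaw=np.arctan2(R[1,1],R[0,1])
    print(o["t"],p.round(1),"fit",tofit(p).round(1),"yaw y",yaw.round(3),"z axis",R[:,2].round(3),o["contact_force"].round(1))
    for phi in eval(sys.argv[1]):
        off=float(sys.argv[2]) if len(sys.argv)>2 else 20.5
        print(phi,"turn",round((phi+np.pi/2+th-yaw+np.pi/2)%np.pi-np.pi/2,3),"d",(blk(phi,off)-p[:2]).round(1))
E
python3 gap.py;python3 arc.py "[-2.66]" 30; python3 - <<'E'
from h import *
im=cv2.imread("pics/now.png");cv2.imwrite("pics/r3t.png",cv2.resize(im[120:250,270:430],None,fx=4.6,fy=4.6,interpolation=cv2.INTER_CUBIC))
E
```

```text
11.1667 tcp fit [[-175.8   -6.4  193.3]] [462.7  79.4 193.3] [-0.  -0.4 -0.2]
[-13.0, -12.0, -12.0, -12.0, -11.0, -11.0, -10.0, -10.0, -9.0, -9.0, -8.0, -8.0, -7.0, -7.0, -6.0, -5.0, -5.0, -5.0, -4.0, -4.0, -3.0, -3.0, -2.0, -1.0, -1.0, -0.0, 0.0, 1.0, 1.0, 1.0, 2.0, 3.0, 3.0, 3.0, 4.0, 4.0, 4.0, 5.0, 5.0, 6.0, 7.0, 7.0, 8.0, 8.0, 9.0, 9.0, 9.0, 10.0, 10.0, 11.0, 11.0, 12.0, 12.0, 12.0, 13.0, 14.0, 14.0, 15.0]
11.1667 [462.7  79.4 193.3] fit [[-175.8   -6.4  193.3]] yaw y -1.432 z axis [ 0.004 -0.006 -1.   ] [-0.  -0.4 -0.2]
-2.66 turn 0.001 d [-5.   1.4]
```

View pics/r3t.png

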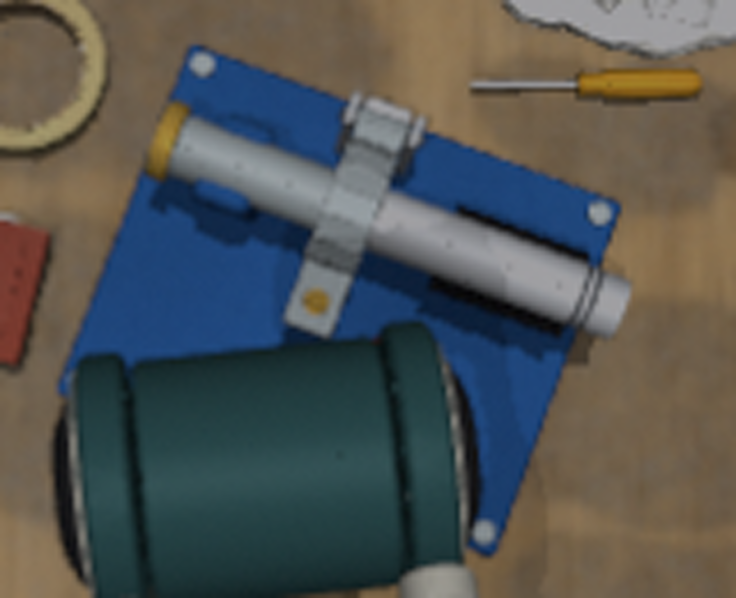

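The ring spans both flanges with the brass stud at crop (316,300). The arm hides the latch. I'll lower the finger beside the peg.

Call:
apply_moves(
  deltas=[0,0,0,-5,1.4,-25,0,0,0,0,-5,1.4,-50,0,0,0,0,-5,1.4,-75,0,0,0,0,-5,1.4,-75,0,0,0,0,-5,1.4,-75,0],
)

```text
t: 11.58
tool_pos: [457.1, 80.2, 116.9]
tcp_rot: [3.127, 0.215, -0.001]
contact_force: [-0.8, -0.1, 0.6]
finger_gap: 0.004
```

```bash
python3 arc.py "np.arange(-2.66,-1.2,.08).round(2)"
```

```text
11.5833 [457.1  80.2 116.9] fit [[-181.3   -7.6  116.9]] yaw y -1.434 z axis [-0.    -0.007 -1.   ] [-0.8 -0.1  0.6]
-2.66 turn 0.003 d [ 1.9 -8.9]
-2.58 turn 0.083 d [  1.3 -14.7]
-2.5 turn 0.163 d [  1.2 -20.5]
-2.42 turn 0.243 d [  1.5 -26.3]
-2.34 turn 0.323 d [  2.3 -32.1]
-2.26 turn 0.403 d [  3.5 -37.8]
-2.18 turn 0.483 d [  5.2 -43.4]
-2.1 turn 0.563 d [  7.4 -48.8]
-2.02 turn 0.643 d [  9.9 -54.1]
-1.94 turn 0.723 d [ 12.9 -59.1]
-1.86 turn 0.803 d [ 16.3 -63.8]
-1.78 turn 0.883 d [ 20.  -68.3]
-1.7 turn 0.963 d [ 24.1 -72.5]
-1.62 turn 1.043 d [ 28.5 -76.3]
-1.54 turn 1.123 d [ 33.2 -79.8]
-1.46 turn 1.203 d [ 38.1 -82.9]
-1.38 turn 1.283 d [ 43.3 -85.5]
-1.3 turn 1.363 d [ 48.7 -87.8]
-1.22 turn 1.443 d [ 54.3 -89.6]
```

Call:
apply_moves(
  deltas=[0,0,0,1.9,-8.9,0,0,0,0,0.083,1.3,-14.7,0,0,0,0,0.163,1.2,-20.5,0,0,0,0,0.163,1.2,-20.5,0,0],
)

```text
t: 11.92
tool_pos: [460.2, 58.7, 118.7]
tcp_rot: [3.098, 0.47, 0.005]
contact_force: [-0.5, 0.8, -0.6]
finger_gap: 0.001
```

```bash
python3 arc.py "[-2.5,-2.42,-2.34,-2.26,-2.18,-2.1,-2.02]"
```

```text
11.9167 [460.2  58.7 118.7] fit [[-171.2  -26.8  118.7]] yaw y -1.27 z axis [ 0.004 -0.007 -1.   ] [-0.5  0.8 -0.6]
-2.5 turn -0.001 d [-1.9  1.1]
-2.42 turn 0.079 d [-1.6 -4.7]
-2.34 turn 0.159 d [ -0.8 -10.5]
-2.26 turn 0.239 d [  0.4 -16.2]
-2.18 turn 0.319 d [  2.1 -21.8]
-2.1 turn 0.399 d [  4.3 -27.2]
-2.02 turn 0.479 d [  6.8 -32.5]
```

Call:
apply_moves(
  deltas=[0,0,0.079,-1.6,-4.7,0,0,0,0,0.159,-0.8,-10.5,0,0,0,0,0.239,0.4,-16.2,0,0,0,0,0.319,2.1,-21.8,0,0,0,0,0.399,4.3,-27.2,0,0,0,0,0.399,4.3,-27.2,0,0],
)

```text
t: 12.42
tool_pos: [466.3, 30.6, 120.4]
tcp_rot: [2.944, 1.072, 0.012]
contact_force: [-0.0, 0.1, 0.4]
finger_gap: -0.002
```

```bash
python3 arc.py "[-2.1,-2.06,-2.02,-1.98,-1.94,-1.9,-1.86]"; python3 ring.py pics/r4.png
```

```text
12.4167 [466.3  30.6 120.4] fit [[-156.   -51.2  120.4]] yaw y -0.872 z axis [ 0.01  -0.005 -1.   ] [-0.   0.1  0.4]
-2.1 turn 0.001 d [-1.8  0.8]
-2.06 turn 0.041 d [-0.6 -1.8]
-2.02 turn 0.081 d [ 0.7 -4.4]
-1.98 turn 0.121 d [ 2.2 -6.9]
-1.94 turn 0.161 d [ 3.7 -9.4]
-1.9 turn 0.201 d [  5.4 -11.8]
-1.86 turn 0.241 d [  7.1 -14.2]
12.4667 tcp fit [[-156.4  -51.1  120.2]] [466.1  30.9 120.2] [-0.2 -0.4 -0. ]
```

View pics/r4.png

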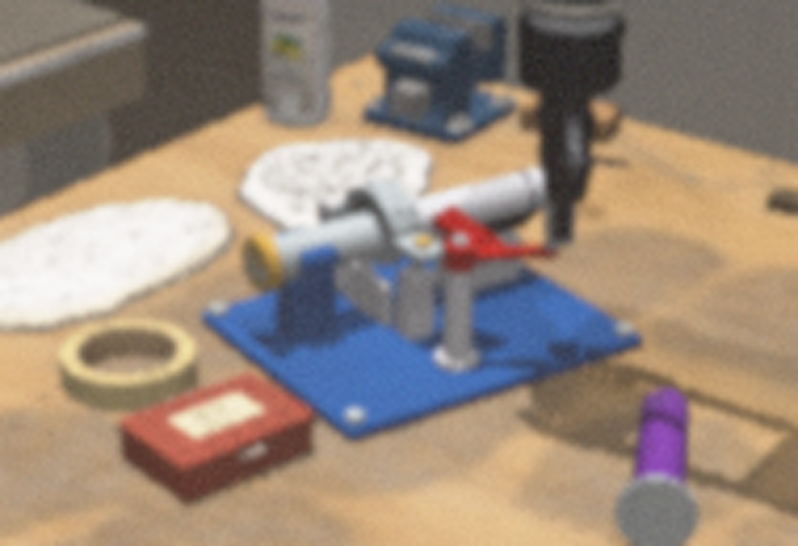

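The latch has turned: the red wedge at (460,230) nears the stud at (425,242), and the finger at (560,240) is behind the peg. From here I go in small steps, feeling the force.

Call:
apply_moves(
  deltas=[0,0,0.041,-0.6,-1.8,-1,0,0,0,0.081,0.7,-4.4,-1,0,0,0,0.121,2.2,-6.9,-1,0,0,0,0.121,2.2,-6.9,-1,0],
)

```text
t: 12.8
tool_pos: [469.3, 23.8, 120.3]
tcp_rot: [2.877, 1.24, 0.015]
contact_force: [-0.1, -0.8, -0.3]
finger_gap: 0.001
```

```bash
python3 arc.py "np.arange(-1.98,-1.6,.04).round(2)"
```

```text
12.8 [469.3  23.8 120.3] fit [[-151.   -56.7  120.3]] yaw y -0.757 z axis [ 0.012 -0.004 -1.   ] [-0.1 -0.8 -0.3]
-1.98 turn 0.006 d [-0.8 -0.1]
-1.94 turn 0.046 d [ 0.8 -2.6]
-1.9 turn 0.086 d [ 2.4 -5. ]
-1.86 turn 0.126 d [ 4.1 -7.4]
-1.82 turn 0.166 d [ 6.  -9.6]
-1.78 turn 0.206 d [  7.9 -11.8]
-1.74 turn 0.246 d [  9.9 -14. ]
-1.7 turn 0.286 d [ 11.9 -16. ]
-1.66 turn 0.326 d [ 14.1 -18. ]
-1.62 turn 0.366 d [ 16.4 -19.8]
```

Call:
apply_moves(
  deltas=[0,0,0.046,0.8,-2.6,-1.5,0,0,0,0.086,2.4,-5,-2,0,0,0,0.126,4.1,-7.4,-2,0,0,0,0.126,4.1,-7.4,-2,0],
)

```text
t: 13.13
tool_pos: [474.1, 16.2, 119.0]
tcp_rot: [2.795, 1.415, 0.017]
contact_force: [0.2, 0.5, -0.6]
finger_gap: 0.003
```

Call:
apply_moves(
  deltas=[0,0,0.04,1.9,-2.2,0,0,0,0,0.08,3.8,-4.4,0,0,0,0,0.08,3.8,-4.4,0,0],
)

```text
t: 13.38
tool_pos: [478.2, 11.7, 119.1]
tcp_rot: [2.738, 1.522, 0.018]
contact_force: [-0.7, -1.0, -0.9]
finger_gap: -0.001
```

```bash
python3 arc.py "np.arange(-1.78,-1.4,.04).round(2)"; python3 ring.py pics/r5.png
```

```text
13.3833 [478.2  11.7 119.1] fit [[-138.5  -65.1  119.1]] yaw y -0.556 z axis [ 0.015 -0.002 -1.   ] [-0.7 -1.  -0.9]
-1.78 turn 0.005 d [-1.   0.2]
-1.74 turn 0.045 d [ 1.  -1.9]
-1.7 turn 0.085 d [ 3.  -3.9]
-1.66 turn 0.125 d [ 5.2 -5.9]
-1.62 turn 0.165 d [ 7.4 -7.8]
-1.58 turn 0.205 d [ 9.8 -9.5]
-1.54 turn 0.245 d [ 12.1 -11.2]
-1.5 turn 0.285 d [ 14.6 -12.8]
-1.46 turn 0.325 d [ 17.1 -14.3]
-1.42 turn 0.365 d [ 19.7 -15.7]
13.4333 tcp fit [[-138.6  -65.   119.1]] [478.1  11.8 119.1] [-0.5  0.  -0.6]
```

View pics/r5.png

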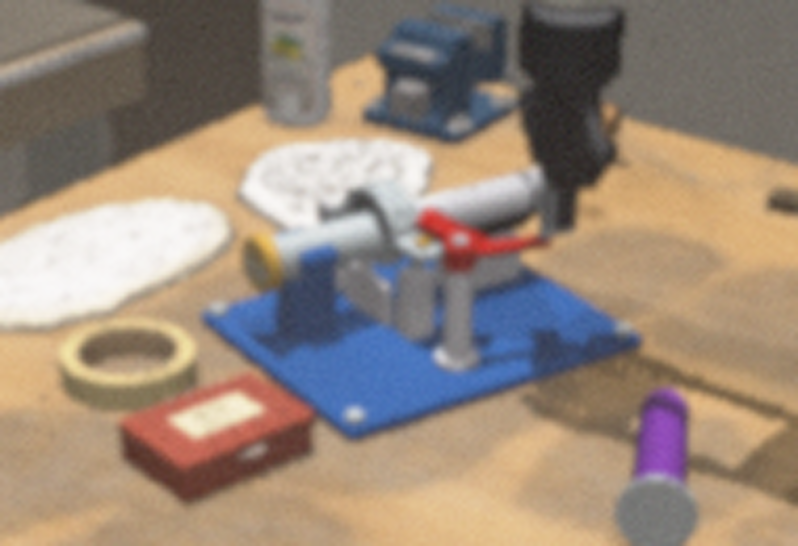

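The wedge at (435,225) is now almost over the stud. I'll continue in small steps.

Call:
apply_moves(
  deltas=[0,0,0.045,1,-1.9,-0.5,0,0,0,0.085,3,-3.9,-0.5,0,0,0,0.085,3,-3.9,-0.5,0],
)

```text
t: 13.68
tool_pos: [481.6, 7.8, 119.0]
tcp_rot: [2.673, 1.633, 0.02]
contact_force: [-0.2, -1.2, 0.2]
finger_gap: 0.004
```

Call:
apply_moves(
  deltas=[0,0,0.04,2.2,-1.9,-0.5,0,0,0,0.06,3.3,-2.8,-0.5,0,0,0,0.06,3.3,-2.8,-0.5,0],
)

```text
t: 13.93
tool_pos: [485.0, 4.9, 118.6]
tcp_rot: [2.624, 1.71, 0.021]
contact_force: [-0.5, -0.1, 0.4]
finger_gap: 0.004
```

```bash
python3 arc.py "np.arange(-1.66,-1.2,.04).round(2)"
```

```text
13.9333 [485.    4.9 118.6] fit [[-129.8  -69.2  118.6]] yaw y -0.416 z axis [ 0.016 -0.    -1.   ] [-0.5 -0.1  0.4]
-1.66 turn -0.015 d [-1.7  0.9]
-1.62 turn 0.025 d [ 0.6 -1. ]
-1.58 turn 0.065 d [ 2.9 -2.8]
-1.54 turn 0.105 d [ 5.3 -4.5]
-1.5 turn 0.145 d [ 7.7 -6.1]
-1.46 turn 0.185 d [10.2 -7.5]
-1.42 turn 0.225 d [12.8 -8.9]
-1.38 turn 0.265 d [ 15.4 -10.2]
-1.34 turn 0.305 d [ 18.1 -11.4]
-1.3 turn 0.345 d [ 20.8 -12.5]
-1.26 turn 0.385 d [ 23.6 -13.4]
-1.22 turn 0.425 d [ 26.3 -14.3]
```

Call:
apply_moves(
  deltas=[0,0,0.025,0.9,-1,-0.5,0,0,0,0.065,2.9,-2.8,-0.5,0],
)

```text
t: 14.1
tool_pos: [487.4, 2.5, 118.1]
tcp_rot: [2.57, 1.794, 0.02]
contact_force: [-2.1, 1.4, 2.6]
finger_gap: 0.0
```

Call:
apply_moves(
  deltas=[0,0,0.02,1.3,-0.9,-0.3,0,0,0,0.04,2.6,-1.8,-0.3,0],
)

```text
t: 14.27
tool_pos: [489.8, 0.8, 117.8]
tcp_rot: [2.534, 1.844, 0.02]
contact_force: [-3.3, 1.0, 1.8]
finger_gap: -0.003
```

Call:
apply_moves(
  deltas=[0,0,0.02,1.3,-0.9,-0.3,0,0,0,0.04,2.6,-1.7,-0.3,0],
)

```text
t: 14.43
tool_pos: [492.2, -0.9, 117.5]
tcp_rot: [2.497, 1.896, 0.02]
contact_force: [-3.4, 0.8, 3.6]
finger_gap: -0.002
```

```bash
python3 arc.py "np.arange(-1.54,-1.2,.04).round(2)"
```

```text
14.4333 [492.2  -0.9 117.5] fit [[-121.1  -72.2  117.5]] yaw y -0.272 z axis [ 0.014  0.002 -1.   ] [-3.4  0.8  3.6]
-1.54 turn -0.039 d [-1.8  1.3]
-1.5 turn 0.001 d [ 0.6 -0.3]
-1.46 turn 0.041 d [ 3.1 -1.7]
-1.42 turn 0.081 d [ 5.7 -3.1]
-1.38 turn 0.121 d [ 8.3 -4.4]
-1.34 turn 0.161 d [11.  -5.6]
-1.3 turn 0.201 d [13.7 -6.7]
-1.26 turn 0.241 d [16.4 -7.6]
-1.22 turn 0.281 d [19.2 -8.5]
```

Call:
apply_moves(
  deltas=[0,0,0.02,1.8,-1,0,0,0,0,0.04,3.1,-1.7,0,0],
)

```text
t: 14.6
tool_pos: [494.9, -2.6, 117.5]
tcp_rot: [2.457, 1.948, 0.018]
contact_force: [-4.5, 1.8, 3.6]
finger_gap: -0.002
```

Call:
apply_moves(
  deltas=[0,0,0.02,1.4,-0.7,0,0,0,0,0.04,2.8,-1.4,0,0],
)

```text
t: 14.77
tool_pos: [497.4, -4.1, 117.5]
tcp_rot: [2.417, 2.0, 0.017]
contact_force: [-5.9, 1.0, 5.1]
finger_gap: 0.001
```

```bash
python3 arc.py "np.arange(-1.46,-1.1,.04).round(2)"
```

```text
14.7667 [497.4  -4.1 117.5] fit [[-115.1  -73.6  117.5]] yaw y -0.188 z axis [ 0.011  0.003 -1.   ] [-5.9  1.   5.1]
-1.46 turn -0.043 d [-2.1  1.5]
-1.42 turn -0.003 d [0.4 0.1]
-1.38 turn 0.037 d [ 3.  -1.1]
-1.34 turn 0.077 d [ 5.7 -2.3]
-1.3 turn 0.117 d [ 8.4 -3.4]
-1.26 turn 0.157 d [11.2 -4.3]
-1.22 turn 0.197 d [14.  -5.2]
-1.18 turn 0.237 d [16.8 -5.9]
-1.14 turn 0.277 d [19.6 -6.6]
```

Call:
apply_moves(
  deltas=[0,0,0.02,1.5,-0.6,0,0],
)

```text
t: 14.85
tool_pos: [498.6, -4.9, 117.5]
tcp_rot: [2.395, 2.027, 0.016]
contact_force: [-5.6, 0.7, 3.9]
finger_gap: 0.004
```

Call:
apply_moves(
  deltas=[0,0,0.02,1.5,-0.6,0,0],
)

```text
t: 14.93
tool_pos: [499.7, -5.5, 117.5]
tcp_rot: [2.373, 2.054, 0.015]
contact_force: [-5.8, 0.2, 4.2]
finger_gap: 0.0
```

Call:
apply_moves(
  deltas=[0,0,0.02,1.5,-0.6,0,0],
)

```text
t: 15.02
tool_pos: [500.8, -6.2, 117.5]
tcp_rot: [2.352, 2.08, 0.013]
contact_force: [-6.1, 1.0, 4.6]
finger_gap: 0.001
```

Call:
apply_moves(
  deltas=[0,0,0.02,1.5,-0.5,0,0],
)

```text
t: 15.1
tool_pos: [501.9, -6.8, 117.6]
tcp_rot: [2.329, 2.106, 0.012]
contact_force: [-6.1, 0.7, 5.1]
finger_gap: -0.003
```

Call:
apply_moves(
  deltas=[0,0,0.02,1.5,-0.5,0,0],
)

```text
t: 15.18
tool_pos: [502.9, -7.4, 117.6]
tcp_rot: [2.307, 2.133, 0.01]
contact_force: [-7.8, 1.0, 6.1]
finger_gap: -0.005
```

Call:
apply_moves(
  deltas=[0,0,0.02,1.5,-0.5,0,0],
)

```text
t: 15.27
tool_pos: [503.8, -7.9, 117.6]
tcp_rot: [-2.282, -2.157, -0.009]
contact_force: [-6.2, 1.2, 5.2]
finger_gap: 0.003
```

```bash
python3 arc.py "np.arange(-1.34,-1.0,.04).round(2)"
```

```text
15.2667 [503.8  -7.9 117.6] fit [[-107.8  -74.9  117.6]] yaw y -0.056 z axis [ 0.003  0.005 -1.   ] [-6.2  1.2  5.2]
-1.34 turn -0.054 d [-0.7  1.4]
-1.3 turn -0.014 d [2.  0.4]
-1.26 turn 0.026 d [ 4.8 -0.6]
-1.22 turn 0.066 d [ 7.6 -1.5]
-1.18 turn 0.106 d [10.4 -2.2]
-1.14 turn 0.146 d [13.2 -2.8]
-1.1 turn 0.186 d [16.1 -3.3]
-1.06 turn 0.226 d [19.  -3.7]
-1.02 turn 0.266 d [21.9 -4. ]
```

Call:
apply_moves(
  deltas=[0,0,0.015,1.6,0,0,0],
)

```text
t: 15.35
tool_pos: [504.8, -8.3, 117.6]
tcp_rot: [-2.263, -2.176, -0.006]
contact_force: [-7.6, -1.1, 6.8]
finger_gap: 0.003
```

Call:
apply_moves(
  deltas=[0,0,0.015,1.6,0,0,0],
)

```text
t: 15.43
tool_pos: [505.6, -8.7, 117.6]
tcp_rot: [-2.244, -2.194, -0.003]
contact_force: [-6.9, -1.1, 6.1]
finger_gap: -0.002
```

Call:
apply_moves(
  deltas=[0,0,0.015,1.6,0,0,0],
)

```text
t: 15.52
tool_pos: [506.4, -9.2, 117.6]
tcp_rot: [-2.225, -2.212, 0.0]
contact_force: [-6.9, -0.4, 7.6]
finger_gap: -0.002
```

Call:
apply_moves(
  deltas=[0,0,0.015,1.6,-0.2,0,0],
)

```text
t: 15.6
tool_pos: [507.3, -9.7, 117.7]
tcp_rot: [-2.205, -2.23, 0.003]
contact_force: [-6.5, 0.4, 5.8]
finger_gap: -0.001
```

Call:
apply_moves(
  deltas=[0,0,0.02,1.6,0.3,0,0,0,0,0.02,1.6,0.3,0,0],
)

```text
t: 15.77
tool_pos: [508.1, -10.1, 117.7]
tcp_rot: [-2.18, -2.253, 0.007]
contact_force: [-7.7, -1.8, 6.3]
finger_gap: -0.002
```

```bash
python3 arc.py "[-1.3,-1.26,-1.22,-1.18]"; python3 - <<'E'
from h import *
im,d=ctrl.snapshot("top");cv2.imwrite("pics/now2.png",im)
c=im[150:245,285:400];cv2.imwrite("pics/r6.png",cv2.resize(c,None,fx=6,fy=6,interpolation=cv2.INTER_CUBIC))
im,d=ctrl.snapshot("scene");a=cv2.resize(im[180:250,270:370],None,fx=8,fy=8,interpolation=cv2.INTER_CUBIC);cv2.imwrite("pics/r6s.png",a)
E
```

```text
15.7667 [508.1 -10.1 117.7] fit [[-103.   -75.6  117.7]] yaw y 0.033 z axis [-0.008  0.001 -1.   ] [-7.7 -1.8  6.3]
-1.3 turn -0.104 d [-2.3  2.5]
-1.26 turn -0.064 d [0.5 1.6]
-1.22 turn -0.024 d [3.3 0.7]
-1.18 turn 0.016 d [ 6.1 -0. ]
```

View pics/r6s.png

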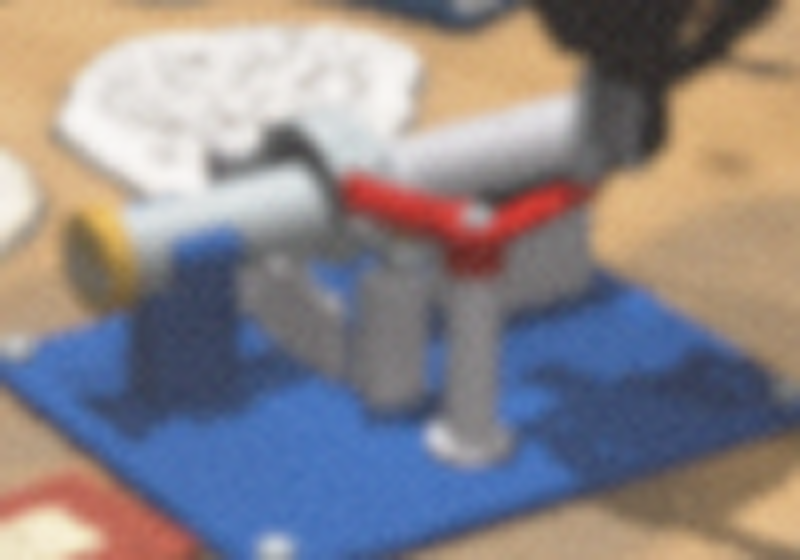

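The wedge lies over the stud at about (370,195), and the finger pushes the peg at (600,170). I'll keep pressing gently until the push rises steeply.

Call:
apply_moves(
  deltas=[0,0,-0.01,1.8,0.5,0,0,0,0,-0.01,1.8,0.5,0,0],
)

```text
t: 16.03
tool_pos: [508.9, -10.1, 117.7]
tcp_rot: [-2.191, -2.241, 0.011]
contact_force: [-7.7, -1.5, 7.3]
finger_gap: 0.002
```

Call:
apply_moves(
  deltas=[0,0,0,2,0.5,0,0,0,0,0,2,0.5,0,0],
)

```text
t: 16.2
tool_pos: [509.4, -10.2, 117.7]
tcp_rot: [-2.188, -2.241, 0.016]
contact_force: [-9.0, -2.0, 8.0]
finger_gap: 0.002
```

Call:
apply_moves(
  deltas=[0,0,0,2,0.5,0,0,0,0,0,2,0.5,0,0],
)

```text
t: 16.37
tool_pos: [509.5, -10.4, 117.6]
tcp_rot: [-2.185, -2.24, 0.022]
contact_force: [-11.3, -0.8, 9.3]
finger_gap: -0.002
```

The push now rises steeply while the finger hardly moves, so the latch is tight at about 9–11 N. Backing off.

Call:
apply_moves(
  deltas=[0,0,0,-1,0,0,0,0,0,0,-3,0,0,0,0,0,0,-10,0,0,0,0,0,0,-25,-2,0,0,0,0,0,-25,-2,30,0,0,0,0,-25,-2,65,0,0,0,0,-25,-2,100,0,0,0,0,-60,-30,130,0,0,0,0,-80,-65,140,0,0,0,0,-90,-105,150,0,0,0,0,-95,-145,150,0,0,0,0,-95,-150,150,0],
)

```text
t: 17.37
tool_pos: [414.0, -164.7, 269.5]
tcp_rot: [-2.192, -2.243, 0.023]
contact_force: [1.0, 0.2, -0.3]
finger_gap: -0.006
```

```bash
python3 gap.py; python3 - <<'E'
from h import *
im,d=ctrl.snapshot("top")
b,a=np.mgrid[120:245,275:425];a=a.ravel();b=b.ravel();F=tofit(pts("top",a,b,d[b,a]))
s=F[(F[:,0]<-40)&(F[:,0]>-72)&(abs(F[:,1])<13)&(F[:,2]>60)&(F[:,2]<130)];print("tab z",len(s),s[np.argsort(s[:,0])].round(0).tolist())
c=im[120:250,270:430];cv2.imwrite("pics/r7.png",cv2.resize(c,None,fx=4.6,fy=4.6,interpolation=cv2.INTER_CUBIC))
for n in [im]:
    pass
w=onz("top",0,0,0)
E
```

```text
17.4167 tcp fit [[-139.6 -253.2  268.9]] [ 414.1 -165.2  268.9] [ 0.1 -1.9  0.4]
[-13.0, -12.0, -12.0, -12.0, -11.0, -11.0, -10.0, -10.0, -9.0, -9.0, -9.0, -9.0, -8.0, -8.0, -7.0, -7.0, -6.0, -6.0, -6.0, -5.0, -5.0, -4.0, -4.0, -4.0, -3.0, -3.0, -2.0, -2.0, -1.0, -0.0, 0.0, 1.0, 1.0, 2.0, 2.0, 3.0, 3.0, 3.0, 4.0, 4.0, 4.0, 5.0, 5.0, 6.0, 7.0, 8.0, 8.0, 9.0, 9.0, 9.0, 10.0, 11.0, 11.0, 12.0, 12.0, 13.0, 13.0, 14.0, 14.0, 15.0]
tab z 123 [[-72.0, -2.0, 103.0], [-72.0, -4.0, 107.0], [-72.0, -10.0, 103.0], [-71.0, 11.0, 98.0], [-71.0, 9.0, 102.0], [-70.0, 4.0, 97.0], [-70.0, -7.0, 105.0], [-70.0, 1.0, 99.0], [-70.0, -12.0, 96.0], [-70.0, 7.0, 101.0], [-69.0, -1.0, 103.0], [-69.0, 12.0, 104.0], [-69.0, -9.0, 99.0], [-69.0, -3.0, 103.0], [-68.0, 10.0, 103.0], [-68.0, 4.0, 99.0], [-68.0, -6.0, 104.0], [-68.0, 2.0, 101.0], [-67.0, 8.0, 103.0], [-67.0, -11.0, 94.0], [-67.0, -0.0, 102.0], [-67.0, 5.0, 104.0], [-67.0, -8.0, 101.0], [-67.0, 11.0, 107.0], [-66.0, -3.0, 100.0], [-65.0, -10.0, 98.0], [-65.0, 9.0, 103.0], [-65.0, -5.0, 100.0], [-65.0, 1.0, 102.0], [-64.0, -13.0, 98.0], [-64.0, 6.0, 
[... 1292 characters left out ...]
0, 9.0, 110.0], [-49.0, -4.0, 103.0], [-49.0, 1.0, 106.0], [-49.0, 7.0, 109.0], [-49.0, 12.0, 110.0], [-48.0, 4.0, 108.0], [-48.0, -1.0, 102.0], [-48.0, 10.0, 109.0], [-47.0, -10.0, 86.0], [-47.0, -3.0, 102.0], [-47.0, -12.0, 88.0], [-47.0, 2.0, 105.0], [-47.0, 8.0, 109.0], [-46.0, -0.0, 105.0], [-46.0, -7.0, 86.0], [-46.0, 5.0, 107.0], [-46.0, 11.0, 110.0], [-45.0, -9.0, 87.0], [-45.0, -11.0, 88.0], [-44.0, 9.0, 108.0], [-44.0, -6.0, 89.0], [-44.0, 3.0, 101.0], [-44.0, 6.0, 110.0], [-43.0, 12.0, 108.0], [-43.0, -8.0, 85.0], [-42.0, -3.0, 88.0], [-42.0, -11.0, 88.0], [-42.0, 9.0, 106.0], [-41.0, -5.0, 86.0], [-41.0, 13.0, 111.0], [-41.0, 1.0, 88.0], [-41.0, -7.0, 89.0], [-41.0, -13.0, 85.0]]
```

View pics/r7.png

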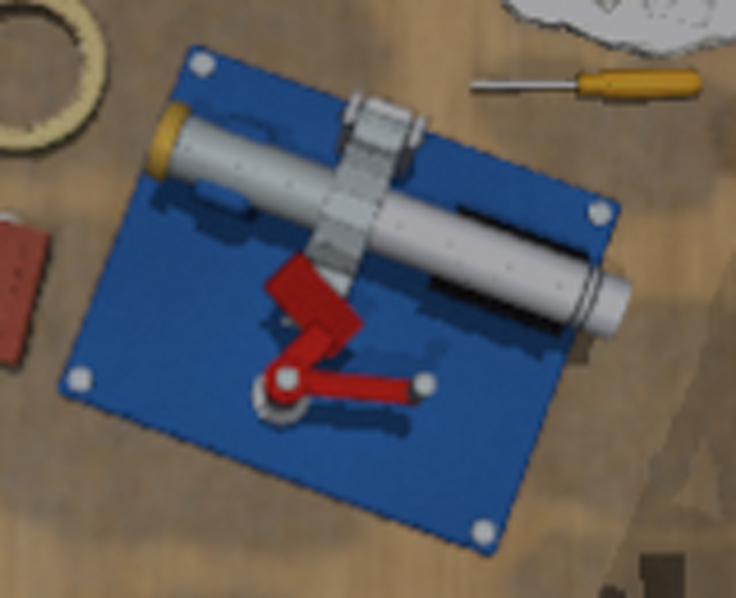

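```bash
python3 - <<'E'
from h import *
pv=tofit(onz("top",270+288/4.6,120+378/4.6,112))[0]
f=[]
for u,v in [(305,505),(425,383)]:
    p=tofit(onz("top",270+u/4.6,120+v/4.6,155))[0];q=p-pv;f.append(np.arctan2(q[1],q[0]));print(p.round(1),np.hypot(*q[:2]).round(1),f[-1].round(3))
print("turned",f[1]-f[0])
a=cv2.imread("pics/r3t.png");b=cv2.imread("pics/r7.png")
i0=cv2.imread("pics/top0.png").astype(int);i1,_=ctrl.snapshot("top")
for n,(x0,x1,y0,y1) in dict(tape=(250,296,112,156),tin=(230,284,158,202),driver=(370,426,132,146)).items():
    print(n,np.abs(i0[y0:y1,x0:x1]-i1[y0:y1,x0:x1]).mean().round(2))
E
```

```text
[-165.3  -32.7  155. ] 69.8 -2.68
[-84.8 -68.5 155. ] 69.3 -1.307
turned 1.3730829827353284
tape 5.67
tin 5.22
driver 5.35
```

```bash
python3 -c "
from station import ctrl
print(ctrl.close_job())"
```

```text
the job is handed in; nothing more can be done
None
```

The job is done and handed in, with about 17.5 s of the 72 s on the robot's clock. No verdict was reported.

- **Tube:** I pushed it along the cradle until its flange butted. The push was about 8–9 N at the stop, and the depth picture showed the two flanges as one 10 mm stack.
- **Ring:** I swung it down over both flanges, then felt the sprung pin at about 6 N when I pressed the tab to shut.
- **Latch:** I pushed it by its peg until it stopped giving. The last 2 mm commanded moved it about 0.1 mm, and the push rose from 9 to 11 N. That is past the 8 N you call firm but under the 16 N limit.

**Last checks, with the arm clear:**
- The latch had turned about 1.37 rad, so it stands at roughly 0.23–0.43 rad. The wedge sits over the stud.
- The visible part of the tab reads about 87 mm high, against 88 mm for fully shut. The depth noise is about ±2 mm, so this cannot confirm the 0.007 rad limit. That rests on how tight the latch felt.
- The tape roll, screwdriver and tin look the same in the pictures before and after, apart from image noise.
- While I turned the latch, the wrist also read an upward force of up to about 9 N. I did not find the cause; I took it for friction on the peg.

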